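# Park the desk tools on their outlined pads

## Task

Tidy the desk set: five things lie about, and each has its own dark rubber pad with a white outline of its footprint. Put the stapler, the tape measure, the jar, the glue stick and the battery upright on the pads whose outlines match them (the jar on the largest round spot, the battery on the smallest), each centred in its outline and the stapler and tape measure lined up with theirs, either way round; knock none of the five over.

Things in the scene. Friction and masses are not known exactly. Their poses are not given: they have to be found in the camera images.
- stapler_mid (a point): black desk stapler standing on its base: 149 mm long (its x axis), 38 mm wide (y), 64 mm high; the arm, the part to grip across y, is 34 mm wide from 32 mm to 64 mm above the underside. The point is its centre, 32 mm above its underside. (It and its pad lie at opposite sides of the desk; a fixed screen stands behind the work, its lower edge 0.23 m above the worktop, its near left corner at x = 0.67, y = 0.08, running back to x = 0.92, y = -0.36: keep the wrist in front of it)
- tape_measure_mid (a point): yellow and black tape measure standing upright: 40 mm wide (its x axis; grip across this), 69 mm long (y), 57 mm high. The point is its centre, 28 mm above its underside
- jar_mid (a point): round glass jar with a yellow cap, upright, 42 mm in diameter, 96 mm high. The point is its centre, 48 mm above its underside; z is its axis
- glue_mid (a point): glue stick with a green cap, upright, 28 mm in diameter, 95 mm high. The point is its centre, 47.5 mm above its underside; z is its axis
- cell_mid (a point): green and white battery standing on end, 15 mm in diameter, 50 mm high. The point is its centre, 25 mm above its underside; z is its axis
- stapler_pad_spot (a point): a flat dark rubber pad fixed to the worktop, 4 mm thick, 180 x 70 mm, with a flat white long outline of the stapler, 157 x 46 mm (x axis along its length), on it. The point is the centre of the outline, on the pad's top (z = 4 mm); z up
- tape_pad_spot (a point): a flat dark rubber pad fixed to the worktop, 4 mm thick, 88 x 60 mm (its y axis runs along the 88 mm), with a flat white oblong outline of the tape measure, 77 mm (y axis) x 48 mm (x axis), on it. The point is the centre of the outline, on the pad's top (z = 4 mm); z up
- jar_pad_spot (a point): a flat dark rubber pad fixed to the worktop, 4 mm thick, 88 x 60 mm (its y axis runs along the 88 mm), with a flat white large round spot, 50 mm in diameter (for the jar), on it. The point is the centre of the spot, on the pad's top (z = 4 mm); z up
- glue_pad_spot (a point): a flat dark rubber pad fixed to the worktop, 4 mm thick, 88 x 60 mm (its y axis runs along the 88 mm), with a flat white medium round spot, 36 mm in diameter (for the glue stick), on it. The point is the centre of the spot, on the pad's top (z = 4 mm); z up
- battery_pad_spot (a point): a flat dark rubber pad fixed to the worktop, 4 mm thick, 88 x 60 mm (its y axis runs along the 88 mm), with a flat white small round spot, 23 mm in diameter (for the battery), on it. The point is the centre of the spot, on the pad's top (z = 4 mm); z up
Mind the look-alikes: they are no part of the job. What is shaped like the part that bears jar_mid but blue or red is not meant.

How it is judged (in metres and radians):
At the end, for the whole second after the job is handed in: each of the five things stands upright (within 0.12 rad), at rest on the pad with its own outline, its centre within 12 mm of the outline's centre, the stapler and tape measure within 0.22 rad of the outline's direction (either way round) (horizontal distance between stapler_mid and stapler_pad_spot below 0.012 m and z of stapler_mid in the frame of stapler_pad_spot between 0.026 and 0.037 m and angle between each of stapler_mid, tape_measure_mid, jar_mid, glue_mid, cell_mid's own z axis and vertical below 0.12 rad and linear speed of each of stapler, tape_measure, jar, glue, cell below 0.02 m/s and angle between the x axis of stapler_mid and the x axis of stapler_pad_spot, either way round below 0.22 rad and horizontal distance between tape_measure_mid and tape_pad_spot below 0.012 m and z of tape_measure_mid in the frame of tape_pad_spot between 0.022 and 0.033 m and angle between the x axis of tape_measure_mid and the x axis of tape_pad_spot, either way round below 0.22 rad and horizontal distance between jar_mid and jar_pad_spot below 0.012 m and z of jar_mid in the frame of jar_pad_spot between 0.042 and 0.053 m and horizontal distance between glue_mid and glue_pad_spot below 0.012 m and z of glue_mid in the frame of glue_pad_spot between 0.0415 and 0.0525 m and horizontal distance between cell_mid and battery_pad_spot below 0.012 m and z of cell_mid in the frame of battery_pad_spot between 0.019 and 0.03 m); the robot touches nothing.
It fails at once if the stapler is knocked over (angle between stapler_mid's own z axis and vertical above 1 rad).
It fails at once if the tape measure is knocked over (angle between tape_measure_mid's own z axis and vertical above 1 rad).
It fails at once if the jar is knocked over (angle between jar_mid's own z axis and vertical above 1 rad).
It fails at once if the glue stick is knocked over (angle between glue_mid's own z axis and vertical above 1 rad).
It fails at once if the battery is knocked over (angle between cell_mid's own z axis and vertical above 1 rad).
It also fails if it takes over 126 s, if anything falls off the work surface, if the arm or the gripper's body presses on something with over 40 N, if the wrist force passes 120 N, or if a joint passes its speed limit or range.

## Robot

A 6-joint arm with a two-finger parallel gripper is mounted at the origin on the work surface; the furniture and walls round the work are solid. World frame = base frame: x ahead of the robot, y to its left, z up, the work surface at z = 0. Lengths are in mm, angles in rad, forces in N, time in s.
With the tool pointing down it reaches from about 350 to 875 mm from the base axis. Payload 4.2 kg.
Tool frame: the origin (TCP) lies midway between the tips of the shut fingers; the grasp point (between the pads) lies 19 mm behind it (tcp_to_grasp is the distance from the TCP to the grasp point, in mm); z points along the fingers, y is the line along which they close (so a half turn about z gives the same grasp; the last joint's range is limited). The gripper opens to 85 mm and grips with 20 to 120 N. Pads are 22 mm wide; open, the fingers measure 114 mm over their backs; the gripper's body (76 mm by 85 mm) begins 54 mm behind the grasp point. The pads swing forward as they close: fully open they stand 13 mm farther back than shut.
Start: joints at [-0.894, 0.385, 0.008, 0, -1.194, -0.259], TCP at [253.607, -571.212, 231.312] pointing down, gripper open.
Joint ranges: [-3.14, 3.14], [-1.21, 2.06], [-1.07, 1.41], [-3.16, 2.05], [-2.99, -0.16], [-3.1, 3.1]. Speed limits (rad/s): [2.79, 2.79, 3.14, 3.14, 3.14, 3.14].

## Interface

Orientations are given as a unit quaternion [x, y, z, w].
In Python, from bench import read_state, get_image, job_done, tcp_to_grasp gives the robot as it stands.
- The arm moves only by the tool jog_arm, never from a script. Its argument "plan" is a list of rows, each a list of 3 entries, a list of its own where there are three numbers: the finger opening in mm, from 0 to 85.4, then the shift along the tool's x, y, z as a fraction of full scale, then the turn, a rotation vector about the tool's x, y, z as a fraction of full scale. A call has 1 to 10 rows; each row is the pose to reach, as a shift and turn from the pose commanded when the call began, along the tool's axes at that moment; what a row does not reach only later rows make up. Full scale, the value 1, is 0.1 m for a shift and 60 degrees for a turn. A row lasts 1/8 s, in which the tool goes at most 62.5 mm and 10.7 degrees, less where a joint would pass 70% of its speed; a pose out of reach is approached as far as the arm can. A call with a number of a shift or a turn outside -1 to 1 is refused whole. A call with a gripper value outside its range is refused whole. The fingers move at their own pace and stop on an object; the grip force is fixed at half the most. Time passes only in rows, so rows that repeat a pose let the fingers close. It gives the time, the measured TCP pose, the force, the opening and the grip force at its end, in the units of the state.
- read_state(): the state, without advancing time (a new reading comes with each control period).
- get_image(name): name is "side" or "top" or "wrist"; returns a dict with "img" (420x560x3 uint8, red, green, blue), "range_z" (420x560 float32, mm along the optical axis (not along the pixel's ray), 0 where there is no reading), "intrinsics" (3x3 intrinsics, pixels), "extrinsics" (4x4, takes a point from camera to world coordinates); the wrist camera has in their place "tool_from_camera" (4x4, takes a point from camera to tool coordinates, whose origin is the TCP and whose axes are the flange's). Camera axes: x right, y down, z forward; pixel columns grow to the right and rows downward; lengths in mm; the calibration is good to about 2 mm. A picture is of the moment at which its call begins: read the wrist's pose just before it.
- job_done(): hands the job in; it is judged then, once.
The state is a dict: "clock": time; "joints": joint angles; "joint_vel": joint speeds; "joint_efforts": joint torques, N m; "position": TCP position; "ee_rot": TCP orientation; "contact_force": force on the tool from outside, world axes, zero at the start; "wrist_torque": the same for the moment, N m; "gripper_width": finger opening in mm; "grasp_force": force on a finger pad.
Only numpy, scipy, OpenCV 4.12 (cv2) and the standard library are available. Lean on these libraries where they do the work, as an engineer would, in place of code of your own. Each camera call takes 0.05 s, during which the arm holds its last target. There are 200 camera calls.

## Working session

There is one attempt and no reset: what is moved stays moved. The work goes in short steps, Python scripts to look and compute and a tool call to move; the robot and the scene stay as the last step left them, time stands still between calls to the robot, and variables do not carry over. Pictures are saved under pics/ and viewed, at most 14 in all, crops included, and the job is handed in when it is done.

Besides the shell and the picture viewer there is one more tool, called by a JSON object that holds its "name" and its "arguments", one argument or row to a line. jog_arm: Moves the arm, as the interface text tells. Its arguments: {"type":"object","properties":{"plan":{"type":"array"}},"required":["plan"]}

```bash
mkdir -p pics; ls
cat > h.py <<'E'
import numpy as np, cv2
from bench import *
def grab(n,f=None):
    s=read_state(); d=get_image(n)
    if f: cv2.imwrite('pics/'+f,d['img'][:,:,::-1])
    np.savez('pics/'+(f or n)+'.npz',**{k:v for k,v in d.items()},pos=s['position'],rot=s['ee_rot'])
    return d
E
python3 - <<'E'
from h import *
for n in ('top','side'):
    d=grab(n,n+'0.png'); print(d['intrinsics'],d['extrinsics'])
s=read_state();print(s)
E
```

```text
pics
[[463.95636305   0.         275.73001943]
 [  0.         463.95636305 214.67948444]
 [  0.           0.           1.        ]] [[-2.18686646e-01 -7.62016724e-01  6.09513464e-01 -4.34970836e+02]
 [-9.75650298e-01  1.59989294e-01 -1.50033066e-01  1.10327869e+02]
 [ 1.68120762e-02 -6.27482221e-01 -7.78449367e-01  1.30629103e+03]
 [ 0.00000000e+00  0.00000000e+00  0.00000000e+00  1.00000000e+00]]
[[539.1810432    0.         283.01470123]
 [  0.         539.1810432  225.6929158 ]
 [  0.           0.           1.        ]] [[-2.29522555e-02 -7.03590930e-01  7.10234466e-01 -5.87786437e+02]
 [-9.99604119e-01  2.77146177e-02 -4.84827992e-03 -1.25703606e+02]
 [-1.62726709e-02 -7.10064577e-01 -7.03948505e-01  1.20889477e+03]
 [ 0.00000000e+00  0.00000000e+00  0.00000000e+00  1.00000000e+00]]
{'clock': 0.1, 'joints': array([-8.94413730e-01,  3.85483858e-01,  6.77544311e-03, -4.23464546e-04,
       -1.19402737e+00, -2.58590535e-01]), 'joint_vel': array([ 0.00031803, -0.00143556,  0.00336626,  0.00188019, -0.00116627,
        0.00038691]), 'joint_efforts': array([ 5.44161612e-04, -3.93320525e+01,  1.88929385e+01,  4.19784039e+00,
       -2.55464409e-03,  5.67555730e-06]), 'position': array([ 253.38491589, -570.76141764,  230.3352337 ]), 'ee_rot': array([-2.07303562e-01,  9.78276165e-01,  9.54367711e-04, -2.61312530e-04]), 'contact_force': array([0.1081762 , 0.24904183, 0.15038107]), 'wrist_torque': array([-0.04999409, -0.00522082, -0.02474368]), 'grasp_force': 0.0, 'gripper_width': 85.35103545256077}
```

View pics/top0.png

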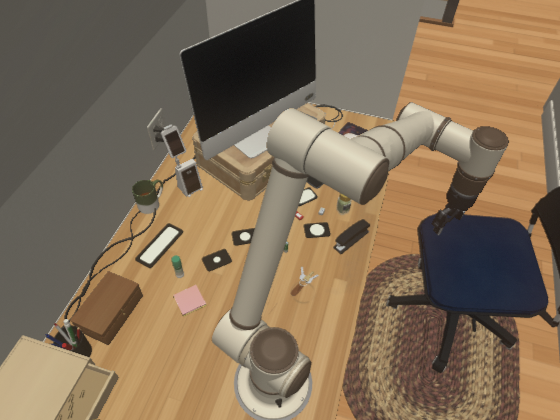

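View pics/side0.png

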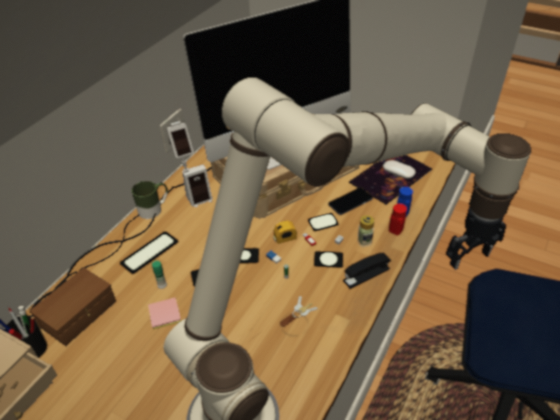

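Run:
```python
import cv2
a=cv2.imread('pics/top0.png')[170:300,130:390]; cv2.imwrite('pics/topc.png',cv2.resize(a,None,fx=3,fy=3,interpolation=2))
a=cv2.imread('pics/side0.png')[190:300,110:430]; cv2.imwrite('pics/sidec.png',cv2.resize(a,None,fx=2.5,fy=2.5,interpolation=2))
```

```text
(no output)
```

View pics/topc.png

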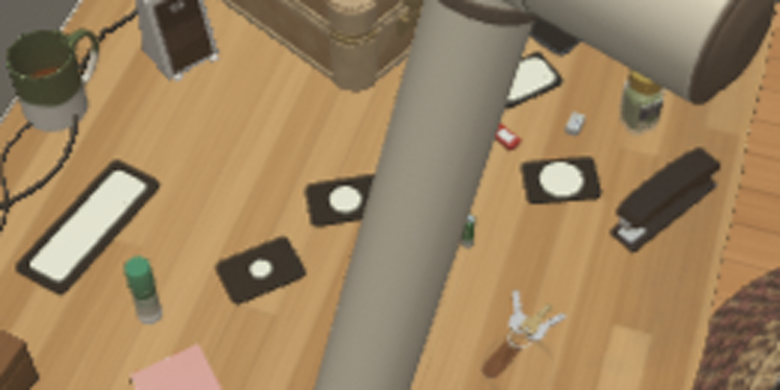

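View pics/sidec.png

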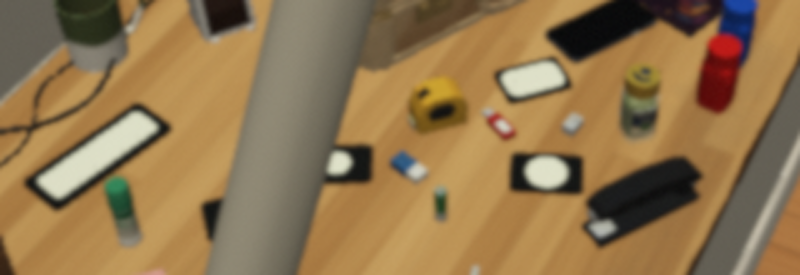

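```bash
cat >> h.py <<'E'
def cloud(d,T=None):
    K=d['intrinsics'];E=d['extrinsics'] if T is None else T
    v,u=np.mgrid[:420,:560]; z=d['range_z'].astype(float)
    P=np.stack([(u-K[0,2])/K[0,0]*z,(v-K[1,2])/K[1,1]*z,z],-1)
    return P@E[:3,:3].T+E[:3,3]
def onplane(d,uv,h,T=None):
    K=d['intrinsics'];E=d['extrinsics'] if T is None else T
    uv=np.atleast_2d(uv); r=np.c_[(uv[:,0]-K[0,2])/K[0,0],(uv[:,1]-K[1,2])/K[1,1],np.ones(len(uv))]@E[:3,:3].T
    return E[:3,3]+r*((h-E[2,3])/r[:,2])[:,None]
def rect(p):
    (c,s,a)=cv2.minAreaRect(p.astype(np.float32)); 
    if s[0]<s[1]: s=s[::-1];a+=90
    return np.round(c,1),np.round(s,1),round((a+90)%180-90,1)   # angle of long side
def wts(d,T=None,amin=25,h=4):
    C=cloud(d,T); im=d['img'].astype(int)
    m=(im.min(-1)>150)&(im.max(-1)-im.min(-1)<45)&(abs(C[...,2]-h)<15)
    n,l,st,_=cv2.connectedComponentsWithStats(m.astype(np.uint8))
    for i in range(1,n):
        if st[i,4]>amin:
            v,u=np.where(l==i); p=onplane(d,np.c_[u,v],h,T)
            print('W',st[i,4],(int(u.mean()),int(v.mean())),'mean',p[:,:2].mean(0).round(1),'rect',*rect(p[:,:2]),'z',C[v,u,2].mean().round(1))
def objs(d,T=None,lo=15,hi=130,amin=15):
    C=cloud(d,T)
    m=(C[...,2]>lo)&(C[...,2]<hi)&(d['range_z']>0)&(C[...,0]>300)&(C[...,0]<900)&(abs(C[...,1])<480)
    n,l,st,_=cv2.connectedComponentsWithStats(m.astype(np.uint8))
    for i in range(1,n):
        if amin<st[i,4]<6000:
            v,u=np.where(l==i); p=C[v,u]; t=p[p[:,2]>np.percentile(p[:,2],97)-12]
            print('O',st[i,4],(int(u.mean()),int(v.mean())),'top z',np.percentile(p[:,2],97).round(1),'all',*rect(p[:,:2]),'top',*rect(t[:,:2]),'rgb',d['img'][v,u].mean(0).astype(int))
E
python3 - <<'E'
from h import *
for n in ('top','side'):
    d=dict(np.load(f'pics/{n}0.png.npz')); print(n); wts(d); objs(d)
E
```

```text
top
W 124 (306, 195) mean [ 650.5 -272.7] rect [ 651.4 -265.5] [69.7 44.5] -69.4 z 6.8
W 119 (316, 229) mean [ 490.9 -266.8] rect [ 492.1 -267.1] [46.2 44.2] 78.1 z 7.1
W 496 (158, 244) mean [539. 278.] rect [540.1 276.9] [155.4  45.1] -42.9 z 6.6
W 62 (244, 235) mean [515.2 -14.2] rect [516.4 -14.2] [31.5 30.2] 78.1 z 6.9
W 27 (216, 259) mean [439.6  94.9] rect [439.9  94.5] [17.2 15.9] 78.0 z 7.2
W 38 (301, 274) mean [ 323.5 -169.2] rect [ 325.8 -170.8] [49.7 13.1] -14.8 z 5.0
W 26 (311, 278) mean [ 300.3 -196. ] rect [ 301.5 -197.2] [42.5  9.6] -54.9 z 4.5
W 1102 (268, 398) mean [-41.2  20.8] rect [-30.   13.6] [197.  122.4] 66.3 z 13.4
O 2146 (220, 175) top z 125.8 all [750.3  24.6] [333.  166.2] 59.5 top [749.8  16. ] [316.7 151.2] 59.0 rgb [110  95  75]
O 2644 (127, 200) top z 125.7 all [688.2 332. ] [430.7 111. ] -30.1 top [713.1 375. ] [425.8  11.1] -30.3 rgb [96 92 80]
O 220 (343, 203) top z 99.1 all [ 545.  -374.1] [49.7 34.6] 57.1 top [ 543.9 -370.5] [31.4 13.1] 49.5 rgb [111 103  75]
O 429 (351, 232) top z 69.3 all [ 421.7 -368.1] [147.5  37.9] -60.3 top [ 419.  -364.4] [
[... 2091 characters left out ...]
) top z 57.5 all [ 577.7 -140.5] [67.1 47.6] -71.9 top [ 579.2 -139.9] [52.9 44.3] -75.3 rgb [137 104  35]
O 616 (366, 264) top z 64.8 all [ 418.6 -371.4] [148.7  40.6] -61.2 top [ 415.6 -366. ] [128.8  40.1] -61.7 rgb [36 33 28]
O 230 (158, 271) top z 95.2 all [402.1 218.2] [27.7 26.2] 57.1 top [402.7 218.6] [26.9 25.3] -26.9 rgb [73 97 67]
O 52 (286, 269) top z 50.5 all [ 420.4 -138.3] [19.7 11.7] -2.0 top [ 420.5 -137.9] [14.5 14. ] -49.7 rgb [ 99 104  71]
O 1441 (86, 288) top z 79.6 all [333.4 417. ] [123.3 118.6] -36.0 top [333.8 417.5] [123.3 117.4] -36.0 rgb [100  66  39]
O 57 (167, 305) top z 19.7 all [318.5 186.4] [47.1 34.5] 88.6 top [318.5 186.4] [47.1 34.5] 88.6 rgb [207 154 139]
```

```bash
cat >> h.py <<'E'
def pose(): s=read_state(); return np.array(s['position']),s['ee_rot']
def yaw(q):
    from scipy.spatial.transform import Rotation as R
    y=R.from_quat(q).as_matrix()[:,1]; return np.degrees(np.arctan2(y[1],y[0]))
def plan(*tg,start=None):
    """targets (x,y,z,yaw of tool y in deg); prints chained calls"""
    p,q=pose(); w=yaw(q)
    if start is not None: p,w=np.array(start[:3],float),start[3]
    print('from',np.round(p,1),round(w,1))
    for t in tg:
        t=np.array(t,float)
        while True:
            a=np.radians(w); y=np.array([np.cos(a),np.sin(a),0]); x=np.array([-y[1],y[0],0])*-1; x=np.cross(y,[0,0,-1])
            R=np.array([x,y,[0,0,-1.]]); s=R@(t[:3]-p)/100; da=(t[3]-w+180)%360-180 if abs(t[3]-w)>180.1 else t[3]-w
            k=max(1,np.ceil(max(abs(s).max(),abs(da)/60)-1e-2)); s=np.round(s/k,2); r=np.round(-da/k/60,3)
            n=int(np.ceil(max(np.linalg.norm(s)*100/62.5,abs(r)*60/10.7)))+1
            print('n',n,list(map(float,s)),'turn',float(r))
            p=p+R.T@s*100; w=w-r*60
            if k==1: break
        print('  at',p.round(1),round(w,1))
E
python3 - <<'E'
from h import *
print(yaw(read_state()['ee_rot'])); d=grab('wrist'); print(d['tool_from_camera'],d['intrinsics'][0,0])
plan((520,-380,230,209))
E
```

```text
113.9287667394122
[[-7.40835567e-04 -9.58067428e-01 -2.86541890e-01  7.37133678e+01]
 [ 9.99999101e-01 -3.89465835e-04 -1.28323426e-03 -7.48841669e-01]
 [ 1.11782667e-03 -2.86542583e-01  9.58066855e-01 -1.42087437e+02]
 [ 0.00000000e+00  0.00000000e+00  0.00000000e+00  1.00000000e+00]] 321.1321501797937
from [ 253.4 -570.8  230.5] 113.9
n 4 [-0.8, 0.17, 0.0] turn -0.396
n 4 [-0.8, -0.17, 0.0] turn -0.396
n 4 [-0.66, -0.48, 0.0] turn -0.396
n 4 [-0.42, -0.71, 0.0] turn -0.396
  at [ 519.5 -379.6  230.5] 209.0
```

{"name": "jog_arm", "arguments": {
  "plan": [
    [85,[-0.8,0.17,0],[0,0,-0.396]],
    [85,[-0.8,0.17,0],[0,0,-0.396]],
    [85,[-0.8,0.17,0],[0,0,-0.396]],
    [85,[-0.8,0.17,0],[0,0,-0.396]]
  ]
}}

```text
clock: 0.65
position: [320.0, -522.8, 230.9]
ee_rot: [-0.404, 0.915, 0.0, -0.0]
contact_force: [-0.2, -0.4, 1.7]
gripper_width: 84.9
grasp_force: 0.0
```

{"name": "jog_arm", "arguments": {
  "plan": [
    [85,[-0.8,-0.17,0],[0,0,-0.396]],
    [85,[-0.8,-0.17,0],[0,0,-0.396]],
    [85,[-0.8,-0.17,0],[0,0,-0.396]],
    [85,[-0.8,-0.17,0],[0,0,-0.396]]
  ]
}}

```text
clock: 1.15
position: [386.1, -475.5, 231.1]
ee_rot: [-0.583, 0.812, 0.0, -0.0]
contact_force: [-0.4, -0.1, 0.3]
gripper_width: 84.9
grasp_force: 0.0
```

{"name": "jog_arm", "arguments": {
  "plan": [
    [85,[-0.66,-0.48,0],[0,0,-0.396]],
    [85,[-0.66,-0.48,0],[0,0,-0.396]],
    [85,[-0.66,-0.48,0],[0,0,-0.396]],
    [85,[-0.66,-0.48,0],[0,0,-0.396]]
  ]
}}

```text
clock: 1.65
position: [452.5, -428.4, 231.1]
ee_rot: [0.738, -0.675, -0.0, 0.0]
contact_force: [-0.0, -0.0, 0.2]
gripper_width: 85.2
grasp_force: 0.0
```

{"name": "jog_arm", "arguments": {
  "plan": [
    [85,[-0.42,-0.71,0],[0,0,-0.396]],
    [85,[-0.42,-0.71,0],[0,0,-0.396]],
    [85,[-0.42,-0.71,0],[0,0,-0.396]],
    [85,[-0.42,-0.71,0],[0,0,-0.396]],
    [85,[-0.42,-0.71,0],[0,0,-0.396]]
  ]
}}

```text
clock: 2.28
position: [519.1, -380.4, 231.4]
ee_rot: [0.861, -0.509, -0.0, 0.0]
contact_force: [-0.9, 0.1, -0.2]
gripper_width: 85.0
grasp_force: 0.0
```

Chaining works well. Now the wrist camera.

```bash
cat >> h.py <<'E'
def wrist(f=None):
    from scipy.spatial.transform import Rotation as R
    p,q=pose(); d=grab('wrist',f); B=np.eye(4); B[:3,:3]=R.from_quat(q).as_matrix(); B[:3,3]=p
    T=B@d['tool_from_camera']; return d,T
E
python3 - <<'E'
from h import *
d,T=wrist('w1.png'); wts(d,T,60); objs(d,T,amin=100)
d=grab('top','top1.png'); wts(d); objs(d)
d=grab('side','side1.png');print('side'); wts(d); objs(d)
E
```

```text
W 2463 (139, 211) mean [ 646.2 -263.7] rect [ 645.9 -262.6] [79.1 50. ] -71.7 z 3.8
W 312 (217, 216) mean [ 560.9 -302.7] rect [ 560.8 -302.7] [27.9 17.6] -36.7 z 11.3
W 1190 (259, 267) mean [ 485.9 -267.1] rect [ 486.1 -267.1] [50.9 50.5] 28.8 z 3.6
W 119 (191, 273) mean [ 557.4 -217.2] rect [ 557.3 -217.2] [16.8 11.4] 28.8 z 7.7
W 161 (353, 361) mean [ 301.6 -201.9] rect [ 303.3 -202. ] [41.3 14. ] -57.2 z 0.6
W 201 (205, 358) mean [ 486.3 -106.9] rect [ 485.5 -105.8] [31.6 21. ] -65.3 z 10.2
O 1073 (250, 55) top z 97.3 all [ 599.4 -471.4] [38.1 17.2] 0.0 top [ 599.6 -473.4] [37.6 13.2] 0.0 rgb [203  72  54]
O 2203 (249, 171) top z 97.3 all [ 552.6 -383.8] [41.7 41.3] 17.0 top [ 553.  -383.8] [41.  40.6] -63.1 rgb [187 167 100]
O 4397 (355, 230) top z 63.5 all [ 420.6 -371.2] [148.  34.] -60.9 top [ 419.3 -368.8] [129.3  33.9] -60.9 rgb [84 75 69]
W 182 (303, 195) mean [ 651.2 -262.7] rect [ 651.5 -263. ] [74.2 46.5] -69.4 z 7.8
W 120 (316, 229) mean [ 490.9 -266.9] rect [ 492.1 -267.1] [46.2 44.2] 78.1 z 7.0
W 494 (158, 244) mean [538.9 278.1] rect [540.1 276.9] [155.4  45.1] -42.
[... 2760 characters left out ...]
85, 230) top z 56.7 all [ 578.5 -139.7] [65.7 45.8] -69.5 top [ 579.4 -141. ] [54.9 43.9] -67.8 rgb [131  99  33]
O 623 (367, 264) top z 65.4 all [ 417.6 -369.4] [150.1  38.1] -60.7 top [ 415.3 -365.7] [127.9  37.8] -61.2 rgb [34 31 27]
O 232 (158, 272) top z 95.7 all [401.5 218.8] [28.5 26. ] 48.2 top [402. 218.] [27.8 25.1] 35.7 rgb [69 92 63]
O 51 (286, 269) top z 49.7 all [ 421.8 -138.3] [17.6 11.8] -1.7 top [ 422.4 -138.5] [16.3 11.5] -2.4 rgb [ 96 100  68]
O 1453 (86, 288) top z 79.6 all [334.  417.4] [124.5 120. ] -37.8 top [334.6 418.1] [124.2 118.2] -37.5 rgb [95 63 36]
O 21 (158, 305) top z 19.3 all [318.4 213.3] [29.  20.8] 25.5 top [318.4 213.3] [29.  20.8] 25.5 rgb [199 147 132]
```

View pics/w1.png

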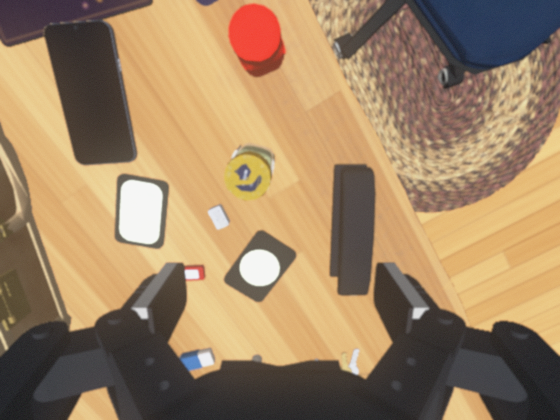

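Run:
```python
from h import *
plan((553,-384,231,209),(553,-384,135,209),(553,-384,38,209),(553,-384,88,209),(486,-267,88,209),(486,-267,43,209))
```

```text
from [ 519.2 -380.3  231.4] -151.1
n 2 [0.2, -0.28, 0.0] turn -0.002
  at [ 553.4 -384.3  231.4] -151.0
n 3 [-0.0, 0.0, 0.96] turn 0.0
  at [ 553.4 -384.3  135.4] -151.0
n 3 [-0.0, 0.0, 0.97] turn 0.0
  at [ 553.4 -384.3   38.4] -151.0
n 2 [-0.0, 0.0, -0.5] turn 0.0
  at [ 553.4 -384.3   88.4] -151.0
n 3 [-0.68, 0.01, 0.0] turn 0.0
n 3 [-0.67, 0.01, 0.0] turn 0.0
  at [ 486.2 -267.2   88.4] -151.0
n 2 [-0.0, 0.0, 0.45] turn 0.0
  at [ 486.2 -267.2   43.4] -151.0
```

{"name": "jog_arm", "arguments": {
  "plan": [
    [85,[0.2,-0.28,0],[0,0,0]],
    [85,[0.2,-0.28,0],[0,0,0]],
    [85,[0.2,-0.28,0.5],[0,0,0]],
    [85,[0.2,-0.28,0.96],[0,0,0]],
    [85,[0.2,-0.28,0.96],[0,0,0]]
  ]
}}

```text
clock: 3.05
position: [550.8, -382.7, 131.2]
ee_rot: [0.861, -0.508, -0.005, 0.0]
contact_force: [0.0, 1.0, -0.1]
gripper_width: 84.7
grasp_force: 0.0
```

{"name": "jog_arm", "arguments": {
  "plan": [
    [85,[0,0,0.3],[0,0,0]],
    [85,[0,0,0.65],[0,0,0]],
    [85,[0,0,0.97],[0,0,0]],
    [85,[0,0,0.97],[0,0,0]],
    [36,[0,0,0.97],[0,0,0]],
    [36,[0,0,0.97],[0,0,0]],
    [36,[0,0,0.97],[0,0,0]],
    [36,[0,0,0.97],[0,0,0]],
    [36,[0,0,0.97],[0,0,0]],
    [36,[0,0,0.97],[0,0,0]]
  ]
}}

```text
clock: 4.3
position: [555.2, -384.7, 41.1]
ee_rot: [0.862, -0.507, 0.002, 0.0]
contact_force: [-1.7, -0.6, 6.8]
gripper_width: 42.7
grasp_force: 61.2
```

{"name": "jog_arm", "arguments": {
  "plan": [
    [36,[0,0,-0.25],[0,0,0]],
    [36,[0,0,-0.5],[0,0,0]],
    [36,[-0.25,0,-0.5],[0,0,0]],
    [36,[-0.68,0,-0.5],[0,0,0]],
    [36,[-0.98,0.01,-0.5],[0,0,0]],
    [36,[-0.98,0.01,-0.5],[0,0,0]]
  ]
}}

```text
clock: 5.05
position: [504.2, -297.0, 88.7]
ee_rot: [0.862, -0.507, -0.001, -0.0]
contact_force: [0.5, -0.2, -1.0]
gripper_width: 42.5
grasp_force: 61.2
```

{"name": "jog_arm", "arguments": {
  "plan": [
    [36,[-0.37,0.01,0],[0,0,0]],
    [36,[-0.37,0.01,0],[0,0,0]],
    [36,[-0.37,0.01,0.2],[0,0,0]],
    [36,[-0.37,0.01,0.36],[0,0,0]],
    [36,[-0.37,0.01,0.42],[0,0,0]],
    [36,[-0.37,0.01,0.42],[0,0,0]]
  ]
}}

```text
clock: 5.8
position: [487.0, -267.1, 46.0]
ee_rot: [0.861, -0.508, -0.0, 0.0]
contact_force: [0.4, 0.2, -1.2]
gripper_width: 42.8
grasp_force: 61.1
```

{"name": "jog_arm", "arguments": {
  "plan": [
    [36,[0,0,0.03],[0,0,0]],
    [36,[0,0,0.04],[0,0,0]],
    [36,[0,0,0.04],[0,0,0]],
    [60,[0,0,0.04],[0,0,0]],
    [85,[0,0,0.04],[0,0,0]],
    [85,[0,0,0.04],[0,0,0]],
    [85,[0,0,0.04],[0,0,0]],
    [85,[0,0,-0.4],[0,0,0]],
    [85,[0,0,-1],[0,0,0]],
    [85,[0,0,-1],[0,0,0]]
  ]
}}

```text
clock: 7.05
position: [490.0, -267.8, 151.6]
ee_rot: [0.862, -0.507, 0.006, -0.001]
contact_force: [-0.1, -0.4, -0.5]
gripper_width: 84.9
grasp_force: 0.0
```

Run:
```python
from h import *
d=grab('side','side2.png'); objs(d); print(read_state()['position'])
plan((420,-371,145,209),(420,-371,95,209),(420,-371,33,209))
```

```text
O 100 (354, 155) top z 125.8 all [ 891.7 -389.5] [24.7 16.4] -86.9 top [ 895.6 -389.6] [21.1  5.3] -67.2 rgb [98 80 55]
O 2776 (267, 186) top z 126.9 all [762.  -53.5] [384.5 192.3] 76.7 top [741.8 -86. ] [329.8 160. ] 84.7 rgb [99 79 53]
O 2571 (111, 208) top z 126.1 all [647.2 366.8] [341.5  93.1] -30.6 top [668.9 396.6] [334.8  14.7] -29.5 rgb [93 90 78]
O 707 (198, 183) top z 119.8 all [811.2 121.8] [167.7  64.1] -18.8 top [783.1 141.6] [62.5 34.5] -66.3 rgb [79 71 62]
O 154 (393, 218) top z 96.1 all [ 597.2 -470.9] [43.9 17.9] 0.2 top [ 599.  -473.3] [41.2 12.2] -9.6 rgb [113  23  17]
O 346 (285, 229) top z 57.4 all [ 579.5 -140.3] [66.8 47.4] -72.4 top [ 579.5 -138.7] [51.3 44.4] -79.1 rgb [137 105  35]
O 418 (329, 245) top z 102.3 all [ 509.6 -269.2] [106.6  45.6] -7.1 top [ 484.4 -265.4] [47.9 37.3] -4.6 rgb [107  97  59]
O 615 (366, 264) top z 64.9 all [ 417.7 -370.7] [148.2  39.9] -62.6 top [ 415.1 -366.9] [134.5  39.3] -63.9 rgb [36 33 28]
O 52 (286, 269) top z 49.1 all [ 421.  -138.2] [14.3 11.8] -1.4 top [ 421.3 -138.4] [13.7 11.5] -1.4 rgb [100 104  71]
O 1457 (86, 289) top z 79.7 all [334.1 416.3] [123.  117.4] -34.0 top [334.1 416.3] [123.  117.4] -34.0 rgb [100  67  39]
[ 488.01586402 -266.97547886  148.69488344]
from [ 488.  -267.   148.7] -151.0
n 2 [0.29, 0.55, 0.02] turn -0.0
n 2 [0.29, 0.55, 0.02] turn -0.0
  at [ 419.9 -371.   144.7] -151.0
n 2 [0.0, -0.0, 0.5] turn -0.0
  at [ 419.9 -371.    94.7] -151.0
n 2 [0.0, -0.0, 0.62] turn -0.0
  at [ 419.9 -371.    32.7] -151.0
```

{"name": "jog_arm", "arguments": {
  "plan": [
    [85,[0.29,0.55,0],[0,0,0]],
    [85,[0.58,1.0,0],[0,0,0]],
    [85,[0.58,1.0,0],[0,0,0]],
    [85,[0.58,1.0,0.3],[0,0,0]]
  ]
}}

```text
clock: 7.6
position: [428.1, -366.8, 116.8]
ee_rot: [0.861, -0.508, 0.002, -0.0]
contact_force: [0.1, -0.1, -0.3]
gripper_width: 84.9
grasp_force: 0.0
```

{"name": "jog_arm", "arguments": {
  "plan": [
    [85,[0,0.1,0],[0,0,0]],
    [85,[0,0.1,0.3],[0,0,0]],
    [85,[0,0.1,0.6],[0,0,0]],
    [85,[0,0.1,0.84],[0,0,0]],
    [85,[0,0.1,0.84],[0,0,0]]
  ]
}}

```text
clock: 8.22
position: [417.4, -370.0, 31.1]
ee_rot: [0.862, -0.507, -0.002, 0.0]
contact_force: [-0.4, 0.0, -0.3]
gripper_width: 84.9
grasp_force: 0.0
```

{"name": "jog_arm", "arguments": {
  "plan": [
    [28,[0,0,0],[0,0,0]],
    [28,[0,0,0],[0,0,0]],
    [28,[0,0,0],[0,0,0]],
    [28,[0,0,0],[0,0,0]],
    [28,[0,0,0],[0,0,0]],
    [28,[0,0,0],[0,0,0]],
    [28,[0,0,-0.3],[0,0,0]],
    [28,[0,0,-0.7],[0,0,0]],
    [28,[0,0,-1],[0,0,0]],
    [28,[0,0,-1],[0,0,0]]
  ]
}}

```text
clock: 9.48
position: [419.4, -371.2, 134.1]
ee_rot: [0.861, -0.508, 0.002, -0.0]
contact_force: [0.1, -0.1, -3.9]
gripper_width: 32.6
grasp_force: 60.7
```

Run:
```python
from h import *
plan((420,-200,150,209),(400,0,150,212),(535,277,150,227),(535,277,60,227))
```

```text
from [ 419.4 -371.2  134.1] -151.0
n 3 [-0.75, -0.42, -0.08] turn -0.0
n 3 [-0.74, -0.41, -0.08] turn -0.001
  at [ 419.9 -200.6  150.1] -151.0
n 3 [-0.93, -0.4, 0.0] turn -0.025
n 3 [-0.91, -0.42, 0.0] turn -0.025
  at [ 3.997e+02 -2.000e-01  1.501e+02] -148.0
n 3 [-0.54, -0.87, 0.0] turn -0.083
n 3 [-0.47, -0.92, 0.0] turn -0.083
n 3 [-0.39, -0.95, 0.0] turn -0.084
  at [534.5 277.2 150.1] -133.0
n 3 [0.0, -0.0, 0.9] turn 0.0
  at [534.5 277.2  60.1] -133.0
```

{"name": "jog_arm", "arguments": {
  "plan": [
    [28,[0,0,-0.16],[0,0,0]],
    [28,[-0.4,-0.2,-0.16],[0,0,0]],
    [28,[-0.75,-0.42,-0.16],[0,0,0]],
    [28,[-0.75,-0.42,-0.16],[0,0,0]]
  ]
}}

```text
clock: 9.98
position: [418.0, -282.6, 147.7]
ee_rot: [0.862, -0.506, -0.001, 0.0]
contact_force: [-0.2, -0.7, -3.0]
gripper_width: 32.8
grasp_force: 60.7
```

{"name": "jog_arm", "arguments": {
  "plan": [
    [28,[-0.4,-0.2,0],[0,0,0]],
    [28,[-0.74,-0.41,0],[0,0,0]],
    [28,[-0.74,-0.41,0],[0,0,0]]
  ]
}}

```text
clock: 10.35
position: [418.7, -198.9, 148.0]
ee_rot: [0.862, -0.506, -0.001, 0.0]
contact_force: [0.4, -0.4, -3.8]
gripper_width: 33.3
grasp_force: 60.8
```

{"name": "jog_arm", "arguments": {
  "plan": [
    [28,[-0.46,-0.2,0],[0,0,-0.025]],
    [28,[-0.93,-0.4,0],[0,0,-0.025]],
    [28,[-0.93,-0.4,0],[0,0,-0.025]]
  ]
}}

```text
clock: 10.72
position: [408.8, -98.0, 148.3]
ee_rot: [0.869, -0.495, -0.0, 0.0]
contact_force: [0.5, 0.0, -2.4]
gripper_width: 32.7
grasp_force: 60.8
```

{"name": "jog_arm", "arguments": {
  "plan": [
    [28,[-0.46,-0.2,0],[0,0,-0.025]],
    [28,[-0.91,-0.42,0],[0,0,-0.025]],
    [28,[-0.91,-0.42,0],[0,0,-0.025]]
  ]
}}

```text
clock: 11.1
position: [399.7, 1.7, 148.5]
ee_rot: [0.875, -0.483, 0.0, -0.0]
contact_force: [0.0, 1.2, -2.8]
gripper_width: 32.7
grasp_force: 60.8
```

{"name": "jog_arm", "arguments": {
  "plan": [
    [28,[-0.27,-0.44,0],[0,0,-0.083]],
    [28,[-0.54,-0.87,0],[0,0,-0.083]],
    [28,[-0.54,-0.87,0],[0,0,-0.083]]
  ]
}}

```text
clock: 11.48
position: [446.9, 93.3, 148.2]
ee_rot: [0.895, -0.446, 0.001, -0.0]
contact_force: [-0.4, 0.5, -2.8]
gripper_width: 32.7
grasp_force: 61.0
```

{"name": "jog_arm", "arguments": {
  "plan": [
    [28,[-0.24,-0.46,0],[0,0,-0.083]],
    [28,[-0.47,-0.92,0],[0,0,-0.083]],
    [28,[-0.47,-0.92,0],[0,0,-0.083]]
  ]
}}

```text
clock: 11.85
position: [491.6, 185.8, 147.6]
ee_rot: [0.913, -0.407, 0.0, 0.0]
contact_force: [-0.9, -0.6, -2.6]
gripper_width: 32.8
grasp_force: 61.3
```

{"name": "jog_arm", "arguments": {
  "plan": [
    [28,[-0.2,-0.5,0],[0,0,-0.084]],
    [28,[-0.39,-0.95,0],[0,0,-0.084]],
    [28,[-0.39,-0.95,0],[0,0,-0.084]],
    [28,[-0.39,-0.95,0],[0,0,-0.084]]
  ]
}}

```text
clock: 12.35
position: [533.5, 275.1, 147.2]
ee_rot: [0.93, -0.368, -0.001, 0.001]
contact_force: [0.8, 0.4, -2.4]
gripper_width: 33.1
grasp_force: 61.5
```

Run:
```python
from h import *
d,T=wrist('w2.png'); wts(d,T,60); objs(d,T,amin=100)
plan((535,276.5,60,227),(535,276.5,38,227))
```

```text
W 288 (274, 106) mean [591.9 223.8] rect [592.3 224. ] [43.3  4. ] 46.8 z 3.8
W 1075 (90, 203) mean [644.  407.7] rect [636.7 412. ] [197.3   5. ] -30.0 z 1.2
W 628 (505, 138) mean [435.2  95.1] rect [435.2  95.2] [23.8 23.7] -82.1 z 3.7
W 255 (407, 246) mean [411.2 219.3] rect [410.4 219.6] [25.3 16.6] 87.3 z 10.8
W 4208 (502, 310) mean [287.3 191. ] rect [289.9 196.2] [79.4 76.7] 16.6 z 14.4
W 75 (167, 387) mean [457.3 515.4] rect [457.5 515.5] [23.8  5. ] -30.7 z 0.9
O 3009 (441, 284) top z 94.9 all [364.5 216.8] [108.9  37.4] -2.2 top [405.6 220.3] [27.  26.5] 87.7 rgb [129 172 142]
from [533.5 275.1 147.6] -133.1
n 3 [0.0, -0.02, 0.88] turn -0.002
  at [534.9 276.5  59.6] -133.0
n 2 [0.0, -0.0, 0.22] turn -0.0
  at [534.9 276.5  37.6] -133.0
```

View pics/w2.png

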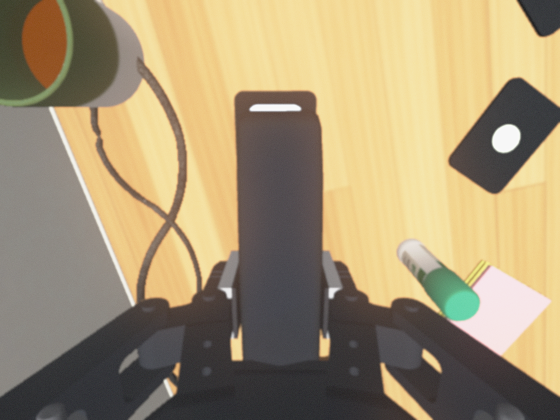

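{"name": "jog_arm", "arguments": {
  "plan": [
    [28,[0,-0.02,0.3],[0,0,0]],
    [28,[0.01,-0.02,0.6],[0,0,0]],
    [28,[0.01,-0.02,0.88],[0,0,0]],
    [28,[0.01,-0.02,0.88],[0,0,0]],
    [28,[0.01,-0.02,0.88],[0,0,0]]
  ]
}}

```text
clock: 13.02
position: [536.9, 278.0, 61.7]
ee_rot: [0.93, -0.367, 0.001, -0.001]
contact_force: [0.4, 1.6, -1.9]
gripper_width: 33.0
grasp_force: 61.4
```

{"name": "jog_arm", "arguments": {
  "plan": [
    [28,[0,0,0.1],[0,0,0]],
    [28,[0,0,0.15],[0,0,0]],
    [28,[0,0,0.19],[0,0,0]],
    [28,[0,0,0.19],[0,0,0]],
    [28,[0,0,0.19],[0,0,0]]
  ]
}}

```text
clock: 13.65
position: [536.2, 278.5, 41.4]
ee_rot: [0.93, -0.367, 0.0, -0.0]
contact_force: [0.3, 0.3, -2.5]
gripper_width: 32.8
grasp_force: 61.5
```

{"name": "jog_arm", "arguments": {
  "plan": [
    [28,[0,0.02,0.02],[0,0,0]],
    [28,[0,0.02,0.04],[0,0,0]],
    [28,[0,0.02,0.04],[0,0,0]]
  ]
}}

```text
clock: 14.02
position: [534.5, 276.8, 37.7]
ee_rot: [0.93, -0.367, -0.0, 0.0]
contact_force: [-1.7, -0.5, 1.8]
gripper_width: 33.1
grasp_force: 61.8
```

{"name": "jog_arm", "arguments": {
  "plan": [
    [50,[0,0,0.005],[0,0,0]],
    [60,[0,0,0],[0,0,0]],
    [60,[0,0,0],[0,0,0]],
    [60,[0,0,0],[0,0,0]],
    [80,[0,0,-0.4],[0,0,0]],
    [85,[0,0,-1],[0,0,0]],
    [85,[0,0,-1],[0,0,0]],
    [85,[0,0,-1],[0,0,0]]
  ]
}}

```text
clock: 15.02
position: [534.4, 276.7, 137.3]
ee_rot: [0.93, -0.367, -0.0, -0.0]
contact_force: [-0.4, -0.4, -0.5]
gripper_width: 85.1
grasp_force: 0.0
```

Run:
```python
from h import *
for n in('side','top'):
    d=grab(n,n+'3.png'); objs(d); wts(d)
d,T=wrist('w3.png'); wts(d,T,60); objs(d,T,amin=100)
plan((404.5,219,140,227),(404.5,219,38,227))
```

```text
O 3815 (286, 180) top z 126.3 all [ 778.3 -151.8] [513.8 234.3] -89.0 top [ 775.  -177.6] [467.5 184.7] -81.7 rgb [104  83  56]
O 1024 (155, 177) top z 125.3 all [790.2 274.5] [218.1  93.5] 4.5 top [849.7 292.8] [112.6  11.6] -30.1 rgb [92 88 72]
O 810 (196, 183) top z 122.4 all [815.6 152.3] [156.5  84.9] 9.2 top [780.5 147.3] [75.2 35.3] -66.4 rgb [89 81 72]
O 676 (110, 207) top z 126.0 all [663.7 400.8] [107.7  14.6] -31.1 top [655.  404.1] [89.4 12.3] -29.5 rgb [101  97  86]
O 154 (393, 217) top z 97.2 all [ 596.  -471.2] [38.2 17.2] 0.2 top [ 596.1 -473.3] [38.1 12.9] -0.7 rgb [119  24  18]
O 353 (284, 230) top z 58.3 all [ 577.6 -140.8] [66.6 45.8] -72.3 top [ 576.9 -141.5] [50.2 46. ] -68.4 rgb [142 108  36]
O 638 (145, 241) top z 68.8 all [532.5 275.5] [147.4  41.3] -43.5 top [528.  280.1] [128.5  41.1] -43.9 rgb [39 36 31]
O 425 (329, 246) top z 102.2 all [ 506.7 -269.7] [99.4 45.8] -9.8 top [ 484.8 -265.5] [46.1 37.6] -3.6 rgb [111 101  62]
O 231 (158, 272) top z 96.2 all [402.2 219.2] [29.6 27.7] -3.5 top [402.5 219.6] [29.1 27.1] -5.9 rgb [ 77 101  70]
O 52 (286, 269) top
[... 3140 characters left out ...]

W 665 (516, 139) mean [435.1  95. ] rect [435.  95.] [24.2 23. ] 46.9 z 3.7
W 267 (413, 250) mean [411.4 218.7] rect [411.1 219.1] [25.9 15.7] 83.6 z 10.3
W 2557 (517, 303) mean [296.  177.8] rect [292.2 187.5] [78.4 57.6] 16.8 z 14.6
O 3089 (450, 289) top z 94.9 all [363.3 211.6] [113.3  26.5] 10.9 top [406.2 217.9] [27.2 21.8] 16.3 rgb [107 150 125]
O 530 (84, 404) top z 101.7 all [533.4 476.1] [17.6  3.1] -29.0 top [533.2 476.2] [16.6  2.7] -28.3 rgb [119 116 112]
from [534.  276.3 135.8] -133.0
n 3 [-0.28, 0.65, -0.02] turn -0.0
n 3 [-0.28, 0.65, -0.02] turn -0.001
  at [404.3 219.5 139.8] -133.0
n 2 [0.0, 0.0, 0.51] turn 0.0
n 2 [0.0, 0.0, 0.51] turn 0.0
  at [404.3 219.5  37.8] -133.0
```

{"name": "jog_arm", "arguments": {
  "plan": [
    [85,[-0.28,0.65,0],[0,0,0]],
    [85,[-0.4,0.8,0],[0,0,0]],
    [85,[-0.55,1,0],[0,0,0]],
    [85,[-0.55,1,0],[0,0,0]]
  ]
}}

```text
clock: 15.68
position: [424.7, 240.4, 136.6]
ee_rot: [0.931, -0.366, -0.0, 0.001]
contact_force: [0.1, 0.3, 0.0]
gripper_width: 84.8
grasp_force: 0.0
```

{"name": "jog_arm", "arguments": {
  "plan": [
    [85,[0,0.3,0],[0,0,0]],
    [85,[0,0.3,0],[0,0,0]],
    [85,[0,0.3,0],[0,0,0]]
  ]
}}

```text
clock: 16.05
position: [406.7, 219.9, 137.2]
ee_rot: [0.93, -0.367, 0.0, -0.0]
contact_force: [0.1, -0.0, 0.1]
gripper_width: 84.9
grasp_force: 0.0
```

Run:
```python
from h import *
d,T=wrist('w4.png'); objs(d,T,amin=100)
plan((404.5,218.7,38,227))
```

```text
O 2284 (280, 225) top z 95.2 all [404.6 219.8] [27.4 26.9] -43.2 top [404.5 219.8] [27.  26.8] -46.1 rgb [115 163 130]
O 2326 (202, 347) top z 72.7 all [356.3 357.4] [65.  32.2] 18.1 top [359.9 350.5] [29.2  7.6] 42.0 rgb [105  78  55]
O 778 (98, 404) top z 77.0 all [394.1 430.5] [34.1 22.4] -34.3 top [394.1 430.5] [34.1 22.4] -34.3 rgb [160 120  81]
from [406.7 219.9 137.2] -133.0
n 3 [-0.01, 0.02, 0.99] turn -0.0
  at [404.6 219.2  38.2] -133.0
```

{"name": "jog_arm", "arguments": {
  "plan": [
    [85,[-0.01,0.01,0.3],[0,0,0]],
    [85,[-0.01,0.01,0.65],[0,0,0]],
    [85,[-0.01,0.01,0.97],[0,0,0]],
    [85,[-0.01,0.01,0.97],[0,0,0]],
    [45,[-0.01,0.01,0.97],[0,0,0]],
    [22,[-0.01,0.01,0.97],[0,0,0]],
    [22,[-0.01,0.01,0.97],[0,0,0]],
    [22,[-0.01,0.01,0.97],[0,0,0]],
    [22,[-0.01,0.01,0.97],[0,0,0]],
    [22,[-0.01,0.01,0.97],[0,0,0]]
  ]
}}

```text
clock: 17.35
position: [405.1, 220.0, 41.3]
ee_rot: [0.93, -0.366, 0.001, -0.001]
contact_force: [-0.7, -0.4, 5.8]
gripper_width: 26.2
grasp_force: 58.7
```

Run:
```python
from h import *
p,q=pose(); z=p[2]; print(z,read_state()['gripper_width'])
plan((p[0],p[1],z+45,227),(510.5,-15,z+45,227),(510.5,-15,z+4,227))
```

```text
41.30830633824605 26.209719875628192
from [405.1 220.   41.3] -133.0
n 2 [0.0, 0.0, -0.45] turn 0.0
  at [405.1 220.   86.3] -133.0
n 3 [0.79, 0.33, 0.0] turn 0.0
n 3 [0.79, 0.34, 0.0] turn 0.0
n 3 [0.79, 0.33, 0.0] turn 0.0
  at [510.3 -14.8  86.3] -133.0
n 2 [0.0, 0.0, 0.41] turn 0.0
  at [510.3 -14.8  45.3] -133.0
```

{"name": "jog_arm", "arguments": {
  "plan": [
    [22,[0,0,-0.25],[0,0,0]],
    [22,[0.1,0,-0.45],[0,0,0]],
    [22,[0.45,0.17,-0.45],[0,0,0]],
    [22,[0.79,0.33,-0.45],[0,0,0]],
    [22,[0.79,0.33,-0.45],[0,0,0]]
  ]
}}

```text
clock: 17.98
position: [439.5, 139.4, 85.1]
ee_rot: [0.93, -0.368, -0.0, 0.0]
contact_force: [-0.6, -0.6, -0.5]
gripper_width: 26.4
grasp_force: 58.9
```

{"name": "jog_arm", "arguments": {
  "plan": [
    [22,[0.4,0.17,0],[0,0,0]],
    [22,[0.79,0.34,0],[0,0,0]],
    [22,[0.79,0.34,0],[0,0,0]]
  ]
}}

```text
clock: 18.35
position: [474.5, 61.2, 85.0]
ee_rot: [0.93, -0.368, -0.0, 0.0]
contact_force: [0.4, 0.5, -0.2]
gripper_width: 26.1
grasp_force: 59.0
```

Run:
```python
from h import *
d,T=wrist('w5.png'); wts(d,T,80); objs(d,T,amin=100)
p,q=pose()
plan((510.5,-15,p[2],227))
```

```text
W 104 (414, 15) mean [511.8 -89.2] rect [511.6 -89. ] [17.5  1.9] -45.7 z 10.8
W 1020 (476, 18) mean [ 484.4 -116.1] rect [ 484.4 -116. ] [20.7 16.8] -46.0 z 11.5
W 2562 (324, 105) mean [509.8 -14.3] rect [509.6 -14. ] [36.6 36. ] 46.7 z 3.8
W 1165 (39, 280) mean [563.  232.1] rect [554.1 251.5] [97.2 36.3] -43.0 z 3.8
O 2281 (9, 328) top z 57.5 all [547.4 249. ] [88.1 20.8] -37.0 top [540.  248.5] [57.9  3.5] -43.9 rgb [47 47 46]
O 103 (190, 305) top z 129.8 all [501.1  78.4] [7.  1.7] 52.9 top [501.1  78.4] [7.  1.7] 52.9 rgb [100  84  66]
O 102 (368, 305) top z 129.7 all [457.4  32.3] [7.1 1.6] 41.7 top [457.4  32.3] [7.1 1.6] 41.7 rgb [90 77 61]
from [474.2  62.1  85.1] -133.1
n 3 [0.79, 0.31, 0.0] turn -0.002
  at [510.6 -14.6  85.1] -133.0
```

{"name": "jog_arm", "arguments": {
  "plan": [
    [22,[0.4,0.16,0],[0,0,0]],
    [22,[0.78,0.32,0],[0,0,0]],
    [22,[0.78,0.32,0],[0,0,0]],
    [22,[0.78,0.32,0.2],[0,0,0]],
    [22,[0.78,0.32,0.35],[0,0,0]],
    [22,[0.78,0.32,0.38],[0,0,0]],
    [22,[0.78,0.32,0.38],[0,0,0]]
  ]
}}

```text
clock: 19.27
position: [509.4, -13.5, 47.3]
ee_rot: [0.931, -0.366, -0.0, 0.0]
contact_force: [0.2, 0.4, -0.0]
gripper_width: 26.6
grasp_force: 59.0
```

{"name": "jog_arm", "arguments": {
  "plan": [
    [22,[0,0,0.02],[0,0,0]],
    [22,[0,0,0.035],[0,0,0]],
    [22,[0,0,0.035],[0,0,0]]
  ]
}}

```text
clock: 19.65
position: [510.2, -13.9, 45.3]
ee_rot: [0.93, -0.366, 0.001, -0.0]
contact_force: [-1.8, 0.9, 7.2]
gripper_width: 26.0
grasp_force: 59.3
```

{"name": "jog_arm", "arguments": {
  "plan": [
    [40,[0,0,0],[0,0,0]],
    [60,[0,0,0],[0,0,0]],
    [60,[0,0,0],[0,0,0]],
    [70,[0,0,0],[0,0,0]],
    [70,[0,0,-0.4],[0,0,0]],
    [70,[0,0,-0.95],[0,0,0]],
    [70,[0,0,-0.95],[0,0,0]]
  ]
}}

```text
clock: 20.52
position: [512.5, -13.5, 143.2]
ee_rot: [0.93, -0.366, 0.004, -0.003]
contact_force: [-0.4, -0.8, -0.5]
gripper_width: 69.9
grasp_force: 0.0
```

Run:
```python
from h import *
d=grab('side','side4.png'); objs(d)
p,q=pose(); 
plan((423,-140,p[2],227))
```

```text
O 2762 (305, 178) top z 126.8 all [ 778.7 -225.4] [426.2  44.4] -58.3 top [ 777.2 -221.9] [414.3  34.3] -57.0 rgb [102  82  54]
O 157 (216, 169) top z 103.5 all [859.2  87.6] [71.4  9.1] 36.5 top [844.2  78.7] [35.2  5.7] 38.4 rgb [91 73 51]
O 806 (196, 183) top z 121.7 all [772.2 143.8] [79.1 61.8] -72.9 top [779.9 146.1] [74.7 36.7] -60.3 rgb [86 78 69]
O 996 (152, 188) top z 100.7 all [786.2 279.2] [217.2 104.9] -26.1 top [756.5 289.6] [146.1  74.9] 18.5 rgb [81 79 61]
O 862 (86, 228) top z 126.7 all [569.3 455.2] [109.3  14.5] -29.5 top [570.5 454.5] [102.6  13.5] -28.8 rgb [99 95 84]
O 158 (393, 217) top z 97.3 all [ 598.4 -470.6] [40.4 17.5] 2.7 top [ 599.3 -472.8] [38.8 13.1] 2.7 rgb [116  23  17]
O 343 (284, 229) top z 57.0 all [ 578.  -141.2] [67.2 47.5] -71.8 top [ 576.9 -140.7] [53.9 40.6] -74.8 rgb [139 106  35]
O 211 (159, 233) top z 64.9 all [564.7 244.8] [58.9 36.9] -44.2 top [562.6 247.3] [51.6 35.1] -42.4 rgb [39 34 28]
O 218 (243, 242) top z 98.9 all [507.  -14.4] [31.  26.5] 13.1 top [508.3 -14.8] [28.3 27. ] -7.6 rgb [ 78 101  71]
O 415 (329, 246) top z 102.6 all [ 482.3 -265. ] [46.3 42.5] 25.3 top [ 484.8 -265.8] [42.3 38.4] -12.3 rgb [107  97  59]
O 49 (286, 268) top z 50.0 all [ 422.3 -138.3] [18.8 11.8] 0.2 top [ 423.4 -138.5] [16.6 11.5] -1.3 rgb [102 106  73]
O 1453 (86, 289) top z 79.7 all [335.4 417.9] [122.3 119.2] -35.4 top [335.4 417.9] [122.  119.3] -35.0 rgb [101  67  39]
from [510.5 -13.8 140.7] -133.0
n 3 [0.11, 0.76, 0.0] turn -0.0
n 3 [0.11, 0.76, 0.0] turn -0.0
  at [ 422.9 -139.9  140.7] -133.0
```

Glue is centred (side view 508/-14.5, same as its spot there). Move above the battery and look.

{"name": "jog_arm", "arguments": {
  "plan": [
    [60,[0.06,0.38,0],[0,0,0]],
    [60,[0.11,0.76,0],[0,0,0]],
    [60,[0.11,0.76,0],[0,0,0]]
  ]
}}

```text
clock: 20.95
position: [462.9, -78.6, 137.4]
ee_rot: [0.93, -0.368, -0.002, 0.001]
contact_force: [-0.1, -0.3, 0.3]
gripper_width: 59.8
grasp_force: 0.0
```

{"name": "jog_arm", "arguments": {
  "plan": [
    [60,[0.06,0.38,0],[0,0,0]],
    [60,[0.11,0.76,0.2],[0,0,0]],
    [60,[0.11,0.76,0.4],[0,0,0]],
    [60,[0.11,0.76,0.4],[0,0,0]],
    [60,[0.11,0.76,0.4],[0,0,0]]
  ]
}}

```text
clock: 21.58
position: [422.6, -139.9, 99.0]
ee_rot: [0.931, -0.366, 0.0, 0.0]
contact_force: [0.7, -0.5, -0.1]
gripper_width: 60.2
grasp_force: 0.0
```

Run:
```python
from h import *
d,T=wrist('w6.png'); wts(d,T,80); objs(d,T,amin=50)
p,q=pose(); plan((423,-140,8,227))
```

```text
W 653 (336, 43) mean [ 481.5 -248.4] rect [ 483.2 -251.5] [48.9 19.8] 7.3 z 7.5
W 679 (190, 176) mean [ 487. -110.] rect [ 487.1 -109.9] [22.  17.4] -46.9 z 11.5
W 692 (91, 231) mean [510.8 -20.8] rect [509.1 -18.4] [36.3 28.3] -6.2 z 5.8
W 663 (388, 269) mean [ 324.2 -171.6] rect [ 324.7 -173.5] [54.8 16.2] -8.4 z 1.1
W 637 (430, 273) mean [ 298.5 -194.2] rect [ 299.3 -190.5] [62.6 19.6] -62.3 z 1.2
O 4236 (366, 21) top z 100.1 all [ 480.6 -250.7] [42.  13.1] 23.1 top [ 473.5 -252.2] [29.7  6.3] 42.8 rgb [121 116  83]
O 645 (276, 225) top z 49.8 all [ 422.8 -138.9] [14.4 14.1] -81.7 top [ 422.8 -138.9] [14.3 14. ] -71.5 rgb [149 155 138]
O 4499 (41, 270) top z 97.9 all [507.5 -20.8] [27.2 16. ] -16.8 top [503.9 -21.3] [25.7 10.7] -37.5 rgb [ 83 105  85]
O 1298 (201, 279) top z 129.4 all [ 447.5 -114.1] [23.3 14.4] -42.7 top [ 445.3 -119.2] [23.  14.5] -5.1 rgb [89 76 63]
O 1294 (357, 279) top z 129.5 all [ 402.3 -165.3] [22.8 13.9] -80.2 top [ 402.3 -165.3] [22.8 13.9] -80.2 rgb [92 81 69]
from [ 422.7 -139.8   99.2] -133.0
n 3 [0.0, -0.0, 0.91] turn 0.001
  at [ 422.7 -139.8    8.2] -133.0
```

View pics/w6.png

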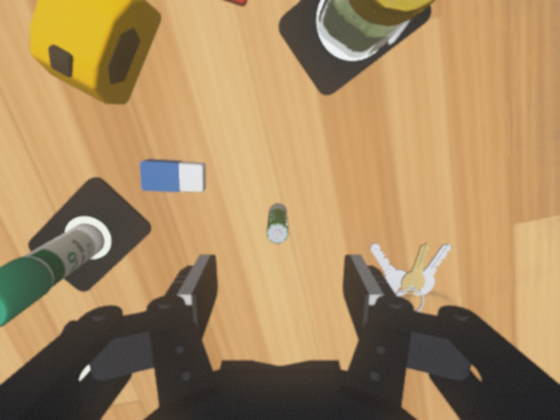

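{"name": "jog_arm", "arguments": {
  "plan": [
    [60,[0,-0.01,0.3],[0,0,0]],
    [60,[0,-0.01,0.6],[0,0,0]],
    [60,[0,-0.01,0.85],[0,0,0]],
    [60,[0,-0.01,0.88],[0,0,0]],
    [45,[0,-0.01,0.88],[0,0,0]],
    [30,[0,-0.01,0.88],[0,0,0]],
    [22,[0,-0.01,0.88],[0,0,0]],
    [16,[0,-0.01,0.88],[0,0,0]],
    [8,[0,-0.01,0.88],[0,0,0]],
    [8,[0,-0.01,0.88],[0,0,0]]
  ]
}}

```text
clock: 22.88
position: [422.8, -139.5, 11.4]
ee_rot: [0.93, -0.367, 0.0, -0.0]
contact_force: [-1.4, 0.9, 5.8]
gripper_width: 13.2
grasp_force: 58.4
```

{"name": "jog_arm", "arguments": {
  "plan": [
    [8,[0,0,0],[0,0,0]],
    [8,[0,0,0],[0,0,0]],
    [8,[0,0,0],[0,0,0]]
  ]
}}

```text
clock: 23.25
position: [422.9, -139.5, 11.4]
ee_rot: [0.93, -0.367, 0.0, -0.0]
contact_force: [-1.0, 1.1, 6.3]
gripper_width: 13.5
grasp_force: 58.4
```

Run:
```python
from h import *
p,q=pose(); z=p[2]
plan((p[0],p[1],z+60,227),(435,95,z+60,227),(435,95,z+4,227))
```

```text
from [ 422.9 -139.5   11.4] -133.0
n 2 [0.0, 0.0, -0.6] turn -0.0
  at [ 422.9 -139.5   71.4] -133.0
n 3 [-0.76, -0.9, 0.0] turn -0.0
n 3 [-0.75, -0.9, 0.0] turn -0.0
  at [435.2  95.1  71.4] -133.0
n 2 [-0.0, 0.0, 0.56] turn -0.0
  at [435.2  95.1  15.4] -133.0
```

{"name": "jog_arm", "arguments": {
  "plan": [
    [8,[0,0,-0.3],[0,0,0]],
    [8,[0,0,-0.6],[0,0,0]],
    [8,[-0.38,-0.45,-0.6],[0,0,0]],
    [8,[-0.76,-0.9,-0.6],[0,0,0]],
    [8,[-0.76,-0.9,-0.6],[0,0,0]]
  ]
}}

```text
clock: 23.88
position: [428.9, -18.8, 71.1]
ee_rot: [0.932, -0.364, 0.001, -0.0]
contact_force: [-1.1, -0.5, 0.1]
gripper_width: 13.1
grasp_force: 58.6
```

{"name": "jog_arm", "arguments": {
  "plan": [
    [8,[-0.38,-0.45,0],[0,0,0]],
    [8,[-0.75,-0.9,0],[0,0,0]],
    [8,[-0.75,-0.9,0],[0,0,0]],
    [8,[-0.75,-0.9,0.25],[0,0,0]],
    [8,[-0.75,-0.9,0.5],[0,0,0]],
    [8,[-0.75,-0.9,0.5],[0,0,0]],
    [8,[-0.75,-0.9,0.5],[0,0,0]]
  ]
}}

```text
clock: 24.75
position: [435.2, 94.5, 21.3]
ee_rot: [0.93, -0.367, 0.0, -0.0]
contact_force: [0.0, 1.1, -0.5]
gripper_width: 13.2
grasp_force: 58.6
```

{"name": "jog_arm", "arguments": {
  "plan": [
    [8,[0,0,0.03],[0,0,0]],
    [8,[0,0,0.05],[0,0,0]],
    [8,[0,0,0.05],[0,0,0]]
  ]
}}

```text
clock: 25.12
position: [434.9, 95.1, 16.0]
ee_rot: [0.93, -0.367, 0.0, -0.0]
contact_force: [-0.2, -0.3, -0.3]
gripper_width: 13.2
grasp_force: 58.6
```

{"name": "jog_arm", "arguments": {
  "plan": [
    [8,[0,0,0.005],[0,0,0]],
    [8,[0,0,0.01],[0,0,0]],
    [8,[0,0,0.01],[0,0,0]],
    [22,[0,0,0.01],[0,0,0]],
    [35,[0,0,0.01],[0,0,0]],
    [50,[0,0,0.01],[0,0,0]],
    [60,[0,0,0],[0,0,0]],
    [60,[0,0,-0.3],[0,0,0]],
    [60,[0,0,-0.8],[0,0,0]],
    [60,[0,0,-1],[0,0,0]]
  ]
}}

```text
clock: 26.38
position: [436.1, 95.8, 118.5]
ee_rot: [0.93, -0.366, 0.002, -0.002]
contact_force: [-0.1, 0.7, -1.1]
gripper_width: 60.4
grasp_force: 0.0
```

Run:
```python
from h import *
for n in('side','top'):
    d=grab(n,n+'5.png'); objs(d)
d,T=wrist('w7.png'); wts(d,T,80); objs(d,T,amin=50)
plan((440,0,150,212),(560,-110,150,197))
```

```text
O 3810 (286, 180) top z 126.6 all [ 778.5 -150.6] [509.9 229.9] -88.5 top [ 772.9 -174.4] [467.9 192.1] -81.9 rgb [104  83  56]
O 44 (209, 188) top z 77.2 all [774.6 107.3] [20.3 10.6] 13.1 top [779.7 107.5] [3.3 1.6] -16.1 rgb [145 126 101]
O 411 (151, 204) top z 78.2 all [732.4 271.5] [143.3  63.4] -43.8 top [690.3 285.9] [68.9 25.4] -56.2 rgb [95 91 74]
O 153 (393, 217) top z 97.0 all [ 594.7 -471.1] [38.3 16.8] 1.9 top [ 597.9 -473.1] [32.8 11.9] -6.1 rgb [118  24  18]
O 234 (78, 236) top z 126.1 all [536.5 472.6] [34.9 12.4] -18.0 top [536.4 472.9] [28.3  7.1] -27.5 rgb [101  96  85]
O 350 (284, 230) top z 57.4 all [ 579.  -139.6] [68.7 50.5] -67.0 top [ 579.  -140.4] [52.7 51.5] -72.7 rgb [142 108  36]
O 401 (152, 236) top z 68.5 all [548.3 260.6] [103.1  38.6] -41.6 top [543.1 265.2] [89.1 38.6] -41.6 rgb [36 33 28]
O 214 (242, 242) top z 100.0 all [505.4 -14.5] [26.8 26.6] -7.2 top [506.8 -13.3] [26.6 24.9] -40.2 rgb [ 79 103  73]
O 419 (329, 246) top z 101.8 all [ 484.7 -266.4] [49.8 43.5] 12.8 top [ 484.8 -265.5] [43.1 37.4] -6.1 rgb [111 101  62]
O 54 (205, 267) top z 55.6
[... 2371 characters left out ...]
] 16.7 z 14.5
O 2188 (331, 20) top z 99.2 all [505.8  -6.1] [26.6 11.8] 25.5 top [502.8  -6.1] [23.9  8. ] 41.6 rgb [ 76 113  93]
O 577 (281, 218) top z 53.8 all [434.1  95.1] [14.3 14.2] -28.3 top [434.   95.1] [14.2 14.1] 61.7 rgb [140 154 142]
O 182 (212, 270) top z 129.7 all [457.5 116.6] [23.3  6.7] -26.8 top [457.5 116.6] [23.3  6.7] -26.8 rgb [111  93  72]
O 200 (347, 269) top z 129.9 all [416.3  71.7] [22.2  6.8] -61.2 top [416.3  71.7] [22.2  6.8] -61.2 rgb [117  96  74]
from [435.2  95.4 116.6] -133.0
n 3 [0.69, 0.66, -0.33] turn 0.249
  at [4.406e+02 1.000e-01 1.496e+02] -148.0
n 3 [0.78, -0.21, -0.0] turn 0.125
n 3 [0.75, -0.32, -0.0] turn 0.125
  at [ 560.  -109.9  149.6] -163.0
```

{"name": "jog_arm", "arguments": {
  "plan": [
    [70,[0,0,-0.33],[0,0,0.1]],
    [85,[0.35,0.33,-0.33],[0,0,0.25]],
    [85,[0.69,0.66,-0.33],[0,0,0.25]],
    [85,[0.69,0.66,-0.33],[0,0,0.25]]
  ]
}}

```text
clock: 27.02
position: [438.9, -2.6, 147.1]
ee_rot: [0.873, -0.487, -0.001, 0.001]
contact_force: [0.0, 0.9, -0.7]
gripper_width: 84.9
grasp_force: 0.0
```

{"name": "jog_arm", "arguments": {
  "plan": [
    [85,[0.4,-0.1,0],[0,0,0.125]],
    [85,[0.78,-0.21,0],[0,0,0.125]],
    [85,[0.78,-0.21,0],[0,0,0.125]]
  ]
}}

```text
clock: 27.4
position: [500.4, -55.8, 147.1]
ee_rot: [0.84, -0.542, -0.001, 0.001]
contact_force: [-0.4, -0.4, -0.6]
gripper_width: 85.0
grasp_force: 0.0
```

{"name": "jog_arm", "arguments": {
  "plan": [
    [85,[0.4,-0.16,0],[0,0,0.11]],
    [85,[0.75,-0.32,0],[0,0,0.11]],
    [85,[0.75,-0.32,0],[0,0,0.11]],
    [85,[0.75,-0.32,0],[0,0,0.11]]
  ]
}}

```text
clock: 27.9
position: [558.3, -109.3, 147.7]
ee_rot: [0.809, -0.588, -0.001, 0.001]
contact_force: [0.4, 0.2, -1.1]
gripper_width: 85.0
grasp_force: 0.0
```

Run:
```python
from h import *
d,T=wrist('w8.png'); wts(d,T,80); objs(d,T,amin=50)
plan((579.5,-141,150,198),(579.5,-141,60,198),(579.5,-141,12,198))
```

```text
W 2002 (233, 15) mean [ 637.3 -237.6] rect [ 637.1 -236.6] [49.2 23.8] 17.9 z 3.9
W 650 (407, 53) mean [ 495.1 -254.5] rect [ 492.9 -255.5] [49.6 23.7] -33.9 z 7.2
W 401 (319, 72) mean [ 558.4 -219.2] rect [ 558.4 -219.1] [20.6 12.2] 30.9 z 8.0
W 253 (281, 82) mean [ 585.7 -202.6] rect [ 585.6 -202.6] [13.1 12.5] 31.1 z 5.8
W 667 (539, 211) mean [ 322.  -169.3] rect [ 319.4 -170.8] [66.3 20.5] -21.6 z 1.0
W 415 (354, 217) mean [ 484.5 -110.9] rect [ 484.4 -110.6] [22.7 17.9] -46.4 z 11.1
W 480 (294, 291) mean [513. -20.] rect [511.5 -17.8] [36.  28.6] 24.8 z 6.5
O 4102 (262, 158) top z 56.5 all [ 580.8 -140.3] [65.1 38.9] -72.3 top [ 581.3 -141.3] [54.1 38.6] -72.1 rgb [212 176  51]
O 2049 (298, 329) top z 98.3 all [512.2 -20.8] [27.6 14.9] 21.2 top [512.  -21.7] [26.7 12.9] 17.6 rgb [101 122 100]
O 282 (6, 338) top z 32.3 all [772.4 105.9] [17.1 12.2] -29.6 top [770.4 107. ] [14.8  9.4] -42.1 rgb [111 107 104]
from [ 558.4 -109.2  148.1] -162.1
n 2 [0.37, -0.1, -0.02] turn -0.001
  at [ 579.3 -141.4  150.1] -162.0
n 3 [-0.0, -0.0, 0.9] turn -0.0
  at [ 579.3 -141.4   60.1] -162.0
n 2 [-0.0, -0.0, 0.48] turn -0.0
  at [ 579.3 -141.4   12.1] -162.0
```

View pics/w8.png

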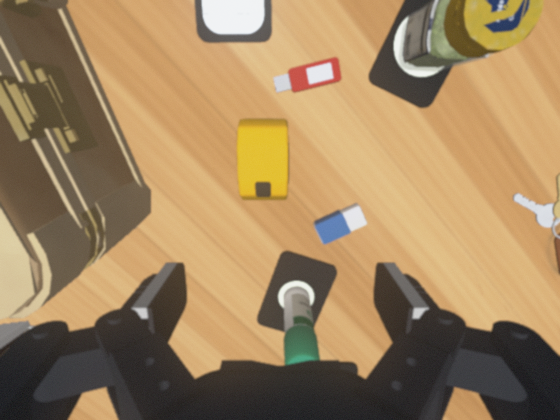

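{"name": "jog_arm", "arguments": {
  "plan": [
    [85,[0.2,-0.06,0],[0,0,0]],
    [85,[0.37,-0.12,0],[0,0,0]],
    [85,[0.37,-0.12,0.3],[0,0,0]],
    [85,[0.37,-0.12,0.7],[0,0,0]],
    [85,[0.37,-0.12,0.7],[0,0,0]]
  ]
}}

```text
clock: 28.58
position: [579.8, -141.6, 75.9]
ee_rot: [0.808, -0.589, -0.003, 0.002]
contact_force: [-0.7, -0.5, -0.4]
gripper_width: 84.8
grasp_force: 0.0
```

{"name": "jog_arm", "arguments": {
  "plan": [
    [85,[0,0,0.3],[0,0,0]],
    [85,[0,0,0.6],[0,0,0]],
    [85,[0,0,0.65],[0,0,0]],
    [85,[0,0,0.65],[0,0,0]],
    [60,[0,0,0.65],[0,0,0]],
    [34,[0,0,0.65],[0,0,0]],
    [34,[0,0,0.65],[0,0,0]],
    [34,[0,0,0.65],[0,0,0]],
    [34,[0,0,0.65],[0,0,0]],
    [34,[0,0,0.65],[0,0,0]]
  ]
}}

```text
clock: 29.82
position: [583.0, -141.8, 14.8]
ee_rot: [0.809, -0.588, 0.001, -0.0]
contact_force: [-1.9, 1.2, 5.5]
gripper_width: 37.1
grasp_force: 61.2
```

Run:
```python
from h import *
p,q=pose(); z=p[2]
plan((p[0],p[1],z+50,198.2),(646,-263,z+50,198.2),(646,-263,z+4,198.2))
```

```text
from [ 583.  -141.8   14.8] -162.1
n 2 [0.0, 0.0, -0.5] turn -0.005
  at [ 583.  -141.8   64.8] -161.8
n 3 [0.67, -0.11, 0.0] turn 0.0
n 3 [0.68, -0.11, 0.0] turn 0.0
  at [ 646.  -263.2   64.8] -161.8
n 2 [-0.0, -0.0, 0.46] turn 0.0
  at [ 646.  -263.2   18.8] -161.8
```

{"name": "jog_arm", "arguments": {
  "plan": [
    [34,[0,0,-0.25],[0,0,0]],
    [34,[0,0,-0.5],[0,0,0]],
    [34,[0.35,-0.06,-0.5],[0,0,0]],
    [34,[0.7,-0.11,-0.5],[0,0,0]],
    [34,[0.7,-0.11,-0.5],[0,0,0]]
  ]
}}

```text
clock: 30.45
position: [614.1, -206.8, 62.4]
ee_rot: [0.807, -0.59, -0.001, 0.0]
contact_force: [-0.8, 0.5, -3.1]
gripper_width: 37.0
grasp_force: 60.8
```

{"name": "jog_arm", "arguments": {
  "plan": [
    [34,[0.3,-0.05,0],[0,0,0]],
    [34,[0.65,-0.11,0],[0,0,0]],
    [34,[0.65,-0.11,0],[0,0,0]],
    [34,[0.65,-0.11,0.2],[0,0,0]],
    [34,[0.65,-0.11,0.38],[0,0,0]],
    [34,[0.65,-0.11,0.38],[0,0,0]],
    [34,[0.65,-0.11,0.38],[0,0,0]]
  ]
}}

```text
clock: 31.32
position: [645.0, -263.2, 26.1]
ee_rot: [0.809, -0.588, 0.0, 0.0]
contact_force: [-0.1, -0.1, -2.6]
gripper_width: 37.5
grasp_force: 60.6
```

Run:
```python
from h import *
plan((646,-263,19,198.2))
d=grab('side','side6.png'); objs(d); wts(d)
```

```text
from [ 645.  -263.2   26.1] -162.1
n 2 [0.0, -0.01, 0.07] turn -0.005
  at [ 645.9 -262.9   19.1] -161.8
O 383 (348, 157) top z 126.2 all [ 876.4 -365.1] [84.  20.7] -49.9 top [ 879.1 -365.1] [73.4 17.5] -48.5 rgb [96 77 51]
O 3675 (123, 200) top z 126.5 all [687.6 333.3] [438.6 109.7] -30.1 top [711.4 373. ] [428.3  13.6] -30.0 rgb [89 86 74]
O 3190 (275, 191) top z 126.7 all [746.9 -96.9] [484.  189.4] 69.3 top [ 736.  -121.7] [432.  180.9] 68.4 rgb [92 74 48]
O 148 (206, 185) top z 110.1 all [825.4 114. ] [146.9  23.2] 0.3 top [785.2 111.6] [17.   6.7] 4.6 rgb [92 80 65]
O 153 (393, 217) top z 97.8 all [ 597.7 -471.9] [41. 16.] 0.1 top [ 598.4 -473.3] [40.8 12.1] -5.7 rgb [111  22  16]
O 587 (144, 241) top z 69.0 all [531.9 275.7] [146.8  39.5] -42.0 top [526.7 280.4] [123.5  39.5] -42.0 rgb [35 32 28]
O 214 (242, 242) top z 99.7 all [505.8 -14.1] [30.3 27.4] 28.7 top [508.1 -12.6] [27.7 24.7] 21.5 rgb [75 97 68]
O 418 (329, 245) top z 102.1 all [ 482.6 -265.3] [47.7 42.4] 22.0 top [ 484.3 -265.5] [46.6 37.3] -3.7 rgb [104  94  57]
O 53 (204, 268) top z 53.8 all [431.   94.6] [13.8 13.7] -89.2 top [431.1  95.4] [13.7 13.6] -6.8 rgb [76 88 63]
O 1452 (86, 289) top z 79.6 all [333.8 417.4] [121.9 117.3] -35.8 top [334.2 417.9] [121.9 116. ] -35.8 rgb [98 65 38]
W 98 (400, 170) mean [ 887.3 -553. ] rect [ 895.  -547.9] [104.5  48.8] 63.5 z 15.4
W 43 (323, 224) mean [ 626.7 -262.3] rect [ 626.7 -264.2] [68.6 13.6] -79.7 z 2.7
W 27 (297, 305) mean [ 313.  -167.4] rect [ 315.7 -169.5] [31.5 11.1] -27.0 z 0.2
W 142 (268, 411) mean [  7.7 -85.5] rect [ 12.6 -85.6] [47.6 21.2] -0.6 z 10.5
W 75 (195, 414) mean [ 4.8 85.9] rect [ 5.2 86.2] [24.1 16.4] 5.0 z 10.3
```

{"name": "jog_arm", "arguments": {
  "plan": [
    [34,[0,-0.01,0.04],[0,0,0]],
    [34,[0,-0.01,0.06],[0,0,0]],
    [34,[0,-0.01,0.075],[0,0,0]],
    [34,[0,-0.01,0.075],[0,0,0]]
  ]
}}

```text
clock: 31.88
position: [645.7, -263.2, 18.9]
ee_rot: [0.808, -0.589, 0.0, 0.0]
contact_force: [-2.1, 0.7, 1.4]
gripper_width: 37.4
grasp_force: 61.1
```

{"name": "jog_arm", "arguments": {
  "plan": [
    [50,[0,0,0.005],[0,0,0]],
    [70,[0,0,0],[0,0,0]],
    [80,[0,0,0],[0,0,0]],
    [80,[0,0,0],[0,0,0]],
    [80,[0,0,-0.3],[0,0,0]],
    [80,[0,0,-0.8],[0,0,0]],
    [80,[0,0,-1],[0,0,0]],
    [80,[0,0,-1],[0,0,0]]
  ]
}}

```text
clock: 32.88
position: [646.9, -263.4, 120.7]
ee_rot: [0.808, -0.589, 0.002, -0.001]
contact_force: [0.2, 0.2, -0.1]
gripper_width: 79.8
grasp_force: 0.0
```

{"name": "jog_arm", "arguments": {
  "plan": [
    [80,[-0.5,0,-0.3],[0,0,0]],
    [80,[-1,0,-0.6],[0,0,0]],
    [80,[-1,0,-0.6],[0,0,0]],
    [80,[-1,0,-0.6],[0,0,0]]
  ]
}}

```text
clock: 33.38
position: [614.3, -167.8, 176.7]
ee_rot: [0.808, -0.589, -0.001, 0.001]
contact_force: [-0.5, -0.4, -0.6]
gripper_width: 80.1
grasp_force: 0.0
```

Run:
```python
from h import *
d,T=wrist('w9.png'); wts(d,T,80); objs(d,T,amin=50)
d=grab('side','side7.png'); objs(d)
```

```text
W 225 (252, 81) mean [ 667.7 -255.5] rect [ 667.1 -254.7] [65.1  3.9] -71.7 z 3.9
W 613 (384, 64) mean [ 558.7 -306.5] rect [ 558.6 -306.4] [27.  17.3] -37.0 z 11.6
W 535 (425, 127) mean [ 499.7 -266.7] rect [ 493.9 -265.6] [50.9 33.8] -85.0 z 6.6
W 114 (278, 124) mean [ 634.  -226.8] rect [ 634.1 -226.9] [34.2  2.8] 17.8 z 8.3
W 272 (349, 157) mean [ 557.8 -218.4] rect [ 557.7 -218.3] [20.7 12.6] 30.9 z 7.9
W 172 (317, 164) mean [ 585.4 -202.3] rect [ 585.4 -202.3] [13. 13.] 31.3 z 5.6
W 506 (536, 267) mean [ 321.4 -169.3] rect [ 316.9 -170.4] [73.3 21. ] -21.4 z 1.0
W 440 (323, 333) mean [512.9 -19.2] rect [512.1 -17.9] [36.6 29. ] 29.6 z 7.3
O 4282 (278, 79) top z 60.5 all [ 643.7 -259.8] [68.7 40. ] -72.3 top [ 644.6 -261.7] [54.7 38.7] -72.1 rgb [218 188  61]
O 5937 (479, 138) top z 101.0 all [ 486.4 -265.7] [43.8 42. ] 16.1 top [ 486.4 -265.8] [41.6 41.2] 40.7 rgb [159 146  93]
O 551 (327, 349) top z 51.5 all [513.8 -20.6] [25.6 12.6] 31.3 top [512.9 -22.3] [24.4 10.3] 21.4 rgb [156 150 138]
O 345 (88, 409) top z 38.0 all [747.4 151.1] [34.7  7.9] -64.0 top [748.9 150.8] [24.6 
[... 510 characters left out ...]
]
O 159 (393, 217) top z 97.9 all [ 595.5 -471.2] [43.  17.3] -0.3 top [ 598.2 -473. ] [37.5 13.8] -0.3 rgb [108  21  15]
O 216 (243, 242) top z 100.5 all [505.  -14.5] [28.2 28.1] -48.0 top [507.2 -13.9] [29.5 24. ] 3.4 rgb [72 94 66]
O 421 (329, 246) top z 102.2 all [ 482.4 -265.1] [47.9 43.7] 29.7 top [ 485.9 -265.4] [47.6 37.4] -2.6 rgb [101  91  55]
O 214 (132, 248) top z 69.1 all [498.7 305.3] [59.5 38.3] -44.3 top [500.4 303.6] [54.7 38.3] -44.3 rgb [42 39 34]
O 55 (205, 268) top z 54.0 all [431.3  94. ] [16.9 13.8] 8.9 top [431.2  94.2] [16.4 14. ] 6.9 rgb [74 85 61]
O 1459 (86, 289) top z 79.6 all [334.1 417.6] [124.1 117.3] -36.3 top [334.1 417.6] [124.1 117.3] -36.3 rgb [95 63 36]
```

View pics/w9.png

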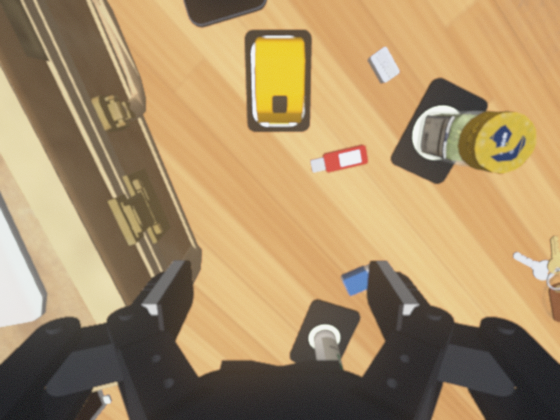

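View pics/side7.png

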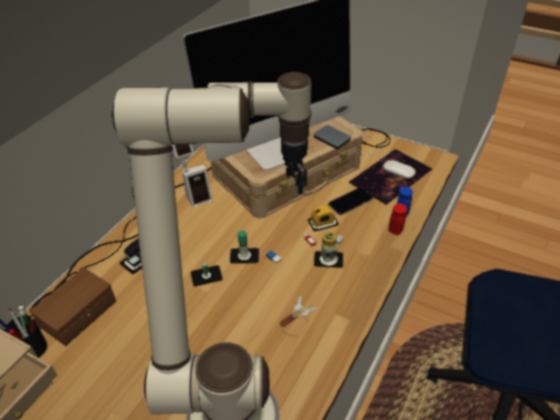

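All five stand centred on their spots: the tape measure at pixel (279,80) inside its outline, and the jar, glue stick and battery on their white spots in the side view.

```bash
python3 -c "
from bench import *
print(job_done())"
```

```text
the job is handed in; nothing more can be done
None
```

The job is handed in after about 33 s of the 126 s allowed: all five things stand upright on their own pads, each about 3 mm or less from its outline's centre by camera, though the hand-in call returned no verdict.

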